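Clamp a pair of nail-sample plates in the trigger clamp

ROBOT

A 7-joint arm with a two-finger parallel gripper is mounted at the origin on the work surface. World frame = base frame: x ahead of the robot, y to its left, z up, the work surface at z = 0. Lengths are in m, angles in rad, forces in N, time in s.
With the tool pointing down it reaches from about 0.35 to 0.9 m from the base axis. Payload 8.1 kg.
Tool frame: the origin (TCP) lies at the very end of the fingers, on their centre line; the grasp point (between the pads) lies 19 mm behind it; z points along the fingers, y is the line along which they close (so a half turn about z gives the same grasp; the last joint's range is limited). The gripper opens to 92 mm and grips with 3 to 60 N. Pads are 19 mm wide; open, the fingers measure 130 mm over their backs; the gripper's body (75 mm by 190 mm) begins 47 mm behind the grasp point.
Start: joints at [1.002, 0.434, 0.025, 1.573, -0.012, 1.134, -0.075], TCP at [0.281, -0.558, 0.227] pointing down, gripper open.
Joint ranges: [-2.62, 2.62], [-0.44, 2.09], [-1.27, 1.32], [0.08, 2.57], [-1.32, 4.46], [0.12, 2], [-2.74, 2.74]. Speed limits (rad/s): [2.22, 2.22, 3.01, 3.01, 3.14, 3.14, 3.14].

INTERFACE

Orientations are given as a rotation vector (axis times angle).
In Python, from cell import readout, cams, job gives the robot as it stands.
- The arm moves only by the tool drive_tool, never from a script. Its argument "commands" is a list of rows, each a list of 3 entries, a list of its own where there are three numbers: the turn, a rotation vector about the tool's x, y, z in rad, then the shift along the tool's x, y, z in cm, then the gripper's target within -1 to 1 (fully open at 1, half-way at 0, shut at -1). A call has 1 to 20 rows; each row is the pose to reach, as a shift and turn from the pose commanded when the call began, along the tool's axes at that moment; what a row does not reach only later rows make up. A row lasts 1/12 s, in which the tool goes at most 41.7 mm and 7.16 degrees, less where a joint would pass 70% of its speed; a pose out of reach is approached as far as the arm can. A call with a gripper value outside its range is refused whole. The fingers move at their own pace and stop on an object; "newtons" is the grip in N (left out, the last holds). Time passes only in rows, so rows that repeat a pose let the fingers close. It gives the time, the measured TCP pose, the force, the opening and the grip force at its end, in the units of the state.
- readout.observe(): the state, without advancing time (a new reading comes with each control period).
- cams.get_image(name): name is "scene" or "top"; returns the picture (384x512x3 uint8, blue, green, red); there is no depth.
- cams.camera_info(name): a dict with "camera_matrix" (3x3 intrinsics, pixels), "k1" (the pictures are not rectified: a ray, as slopes to the right and down, at radius r is drawn at 1 + k1 r^2 times it, then the intrinsics apply), "R" (3x3) and "t" (3): a world point X has camera coordinates R X + t. Camera axes: x right, y down, z forward; pixel columns grow to the right and rows downward; lengths in m; the calibration is good to about 2 mm. A picture is of the moment at which its call begins. camera_info takes no time and is no camera call.
- job.sign_off(): hands the job in; it is judged then, once.
The state is a dict: "clock": time; "joints": joint angles; "dq": joint speeds; "joint_efforts": joint torques, N m; "position": TCP position; "ee_rot": TCP orientation; "force": force on the tool from outside, world axes, zero at the start; "ft_torque": the same for the moment, N m; "width": opening from 0.0 (shut) to 1.0 (fully open); "gripper_force": force on a finger pad.
Only numpy, scipy, OpenCV 4.12 (cv2) and the standard library are available. Lean on these libraries where they do the work, as an engineer would, in place of code of your own. Each camera call takes 0.05 s, during which the arm holds its last target. There are 200 camera calls.

TASK

Lay the loose sample plate squarely on top of the one that already lies in the trigger clamp, edges flush, and let go of it. Then pump the clamp's trigger (squeeze, let it spring back, squeeze again) until the sprung pad has pushed both plates against the end stop and its spring is pressed about half-way in, never pushing the ram or pad by hand and never bottoming the spring, which would crush the plates. Finish with the fingers still holding the trigger squeezed, and do not disturb the bottles, brush and phone.

Things in the scene. Friction and masses are not known exactly. Their poses are not given: they have to be found in the camera images.
- clamp: One-hand trigger clamp fixed to the table. Origin: on the table under its middle. x = pressing direction (handle to end stop), y across, z up. Along x: handle post -125 to -107 mm (26 wide, top 128 high), housing -127 to -55 (42 wide, 56 high), pad ahead of it, stop face at +100 (62 wide, 46 high). Plates lie on the 40 mm wide base rail, top 10 mm high, between pad and stop, at y = 0.
- handle (a point): Middle of the handle's back face (the face away from the trigger), 106 mm above the table; the handle is fixed and extends 22 mm above this point. Axes as the clamp.
- trigger: Trigger lever with a black roller (18 mm diameter, 26 mm long, lying across the clamp) on top. Origin: its pivot, 50 mm above the table; the roller is 56 mm above it. Swings 0 to 0.40 rad about the clamp's y. Squeezing takes 6 to 15 N at the roller; a spring swings it back. A full squeeze feeds the ram 7 to 9 mm through a one-way grip (the first 4 mm take up slack); on the return the ram stays.
- roller_mid (a point): Centre of the trigger roller (radius 9 mm), 106 mm above the table when released. At rest its front is 62 mm ahead of the handle's back face; squeezing swings it up to 22 mm straight back towards the handle (-x of the clamp). The handle does not move, so all the travel is at the roller.
- ram: Ram: steel bar through the housing with a black head (36 mm wide), carrying the sprung pad; slides along the clamp's x. Origin: the clamp's origin shifted forward by the feed, 0 to 16 mm at the start, 75 at most. The pad's face is at x = -10 mm in this frame, less the cushion's travel. Trigger strokes only feed it forward; friction (12 N) holds it there.
- cushion (a joint): How far the pad's spring is pressed in, in m: 0 untouched, over 0.017 counts as bottomed (end of travel 0.020); 0.6 N per mm. Seen as the bare steel stem between the black ram head and the pad: 22 mm long when untouched, shortening as it is pressed.
- pad: Dark rubber pad at the end of the ram, 46 mm wide, 28 mm tall (12 to 40 mm above the table), 8 mm thick; presses both plates' end edges at once. Its origin is not at the pad: see pad_face. Axes as the clamp.
- pad_face (a point): Centre of the pad's pressing face, 26 mm above the table.
- stop (a point): Centre of the end stop's face, against which the plates are pressed, 24 mm above the table.
- lower: Plate already in the clamp, white plastic, 70 x 52 x 14 mm (x, y, z), rows of small grey dots on top; origin at the centre of its underside, x along its 70 mm length which lies along the clamp. It lies on the rail 5 to 11 mm short of the stop and slides.
- lower_mid (a point): Centre of the plate in the clamp, half-way up (17 mm above the table at the start). Axes as lower.
- loose: Loose plate, same shape as the one in the clamp (70 x 52 x 14 mm, 40 to 85 g), lying flat on the mat; origin at the centre of its underside, x along its 70 mm length.
- loose_mid (a point): Centre of the loose plate, half-way up (7 mm above the table at the start). Axes as loose.
- polish_a: Bystander: small black polish bottle, 27 mm diameter, 77 mm tall, origin at its base.
- polish_b: Bystander: small black polish bottle, 30 mm diameter, 77 mm tall, origin at its base.
- brush: Bystander: black brush, 150 mm long, lying flat.
- phone: Bystander: dark phone, 150 x 72 x 9 mm, lying flat, origin at the centre of its underside.
Not all that is in view belongs to the job. What is shaped like the loose but orange or red is not meant.

How it is judged:
By the outcome, as a careful person would: the job done as asked, in the order asked, and still so for the second after the job is handed in, while the arm keeps its last pose, push and grip.
It also fails if it takes over 64 s, if anything falls off the work surface, if the arm or the gripper's body presses on something with over 40 N, if the wrist force passes 120 N, or if a joint passes its speed limit or range.

## Working session

There is one attempt and no reset: what is moved stays moved. The work goes in short steps, Python scripts to look and compute and a tool call to move; the robot and the scene stay as the last step left them, time stands still between calls to the robot, and variables do not carry over. Pictures are saved under pics/ and viewed, at most 10 in all, crops included, and the job is handed in when it is done.

Besides the shell and the picture viewer there is one more tool, called after ">>>" as name(argument=value, ...) on one line, values as JSON. drive_tool: Moves the arm, as the interface text tells. Its arguments: {"type":"object","properties":{"commands":{"type":"array"},"newtons":{"type":"number"}},"required":["commands"]}

```bash
ls; mkdir -p pics; python3 - <<'E'
from cell import readout,cams,job
import cv2
for n in("scene","top"):
    cv2.imwrite(f"pics/{n}0.png",cams.get_image(n)); print(n,cams.camera_info(n))
print(readout.observe())
E
```

```text
pics
scene {'camera_matrix': array([[435.87690582,   0.        , 261.41136736],
       [  0.        , 435.87690582, 193.27349634],
       [  0.        ,   0.        ,   1.        ]]), 'k1': 0.01734554176765176, 'R': array([[-0.65923019,  0.75191533,  0.00623604],
       [ 0.58215403,  0.5156086 , -0.62868471],
       [-0.47593303, -0.4108176 , -0.77763529]]), 't': array([ 0.47134391, -0.23670559,  1.31715916])}
top {'camera_matrix': array([[371.44291985,   0.        , 253.65985069],
       [  0.        , 371.44291985, 189.46988772],
       [  0.        ,   0.        ,   1.        ]]), 'k1': 0.014010365480614698, 'R': array([[ 0.01880811, -0.9993535 ,  0.03064043],
       [-0.98539109, -0.02371611, -0.16864742],
       [ 0.16926506, -0.02702087, -0.98520009]]), 't': array([-0.13575745,  0.57819438,  0.79417451])}
{'clock': 0.1, 'joints': array([ 1.00238978,  0.43517937,  0.02497648,  1.57399329, -0.01160506,
        1.13401365, -0.07508748]), 'dq': array([ 1.98760634e-04, -1.53812026e-03,  3.61136172e-04, -1.10479453e-03,
       -5.75223209e-05,  2.42327348e-04,  1.09555886e-03]), 'joint_efforts': array([ 3.22328728e-03, -6.69125962e+01,  9.88239907e-01, -3.15147364e+01,
       -6.04970078e-02,  3.73710296e-02,  5.89397177e-05]), 'position': array([ 0.28046088, -0.5580255 ,  0.22601225]), 'ee_rot': array([-3.05545606e+00, -7.24679014e-01,  7.19464102e-04]), 'force': array([ 0.45593667, -0.53216418,  0.77736399]), 'ft_torque': array([-0.02453129,  0.0245161 ,  0.02001973]), 'gripper_force': 0.0, 'width': 0.9999757509551386}
```

View pics/scene0.png

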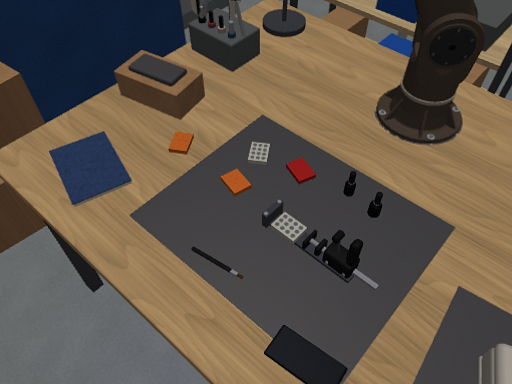

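View pics/top0.png

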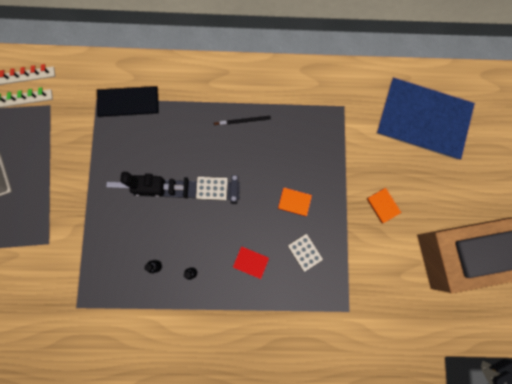

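Candidates for the loose plate in top view: the white dotted plate at (306,252), orange (295,201) and (384,205), red (251,262), and the white one already in the clamp (212,188). In the scene view the white loose plate is at (260,152). I choose the white dotted one on the mat at (306,252) and will check it in a close crop.

```bash
cat > h.py <<'E'
import numpy as np,cv2
from cell import readout,cams,job
def ci(n):
    c=cams.camera_info(n); return np.array(c["camera_matrix"]),np.array([c["k1"],0,0,0.]),np.array(c["R"]),np.array(c["t"])
def toworld(n,px,z):
    K,d,R,t=ci(n); p=cv2.undistortPoints(np.array(px,float).reshape(-1,1,2),K,d)[:,0]
    r=np.c_[p,np.ones(len(p))]@R; o=-R.T@t
    return o+r*((z-o[2])/r[:,2])[:,None]
def proj(n,X):
    K,d,R,t=ci(n); return cv2.projectPoints(np.array(X,float).reshape(-1,1,3),cv2.Rodrigues(R)[0],t,K,d)[0][:,0]
def plate(n,img,seed,z,thr=110,half=28):
    """centre, yaw, size of the white plate's outline round seed, on plane z"""
    g=img.min(axis=2); m=np.zeros_like(g); x,y=map(int,seed)
    m[y-half:y+half,x-half:x+half]=(g[y-half:y+half,x-half:x+half]>thr)*255
    cs=cv2.findContours(cv2.morphologyEx(m,cv2.MORPH_CLOSE,np.ones((3,3))),cv2.RETR_EXTERNAL,cv2.CHAIN_APPROX_NONE)[0]
    c=max(cs,key=cv2.contourArea)[:,0]
    w=toworld(n,c,z)[:,:2].astype(np.float32)
    (cx,cy),(a,b),ang=cv2.minAreaRect(w*1000)
    if a<b: a,b,ang=b,a,ang+90
    return cx,cy,(ang+90)%180-90,a,b
E
python3 - <<'E'
from h import *
t=cv2.imread("pics/top0.png");s=cv2.imread("pics/scene0.png")
f=lambda i,x,y,w,h:cv2.resize(i[y:y+h,x:x+w],(400,300),interpolation=cv2.INTER_CUBIC)
cv2.imwrite("pics/crop0.png",np.vstack([np.hstack([f(t,270,225,72,54),f(t,100,135,144,108)]),np.hstack([f(s,230,130,72,54),f(s,250,195,144,108)])]))
for n,i,a,b in(("top",t,(306,252),(212,188)),("scene",s,(260,152),(290,227))):
    for sd,z in((a,.014),(b,.024)):
        print(n,np.round(plate(n,i,sd,z),1))
E
```

```text
top [ 442.6 -246.5   33.1   73.3   55.5]
top [587.1 -25.1  88.8  71.9  54.9]
scene [ 443.7 -248.3   32.6   68.5   50.8]
scene [587.8 -26.7  88.7  69.3  50.9]
```

View pics/crop0.png

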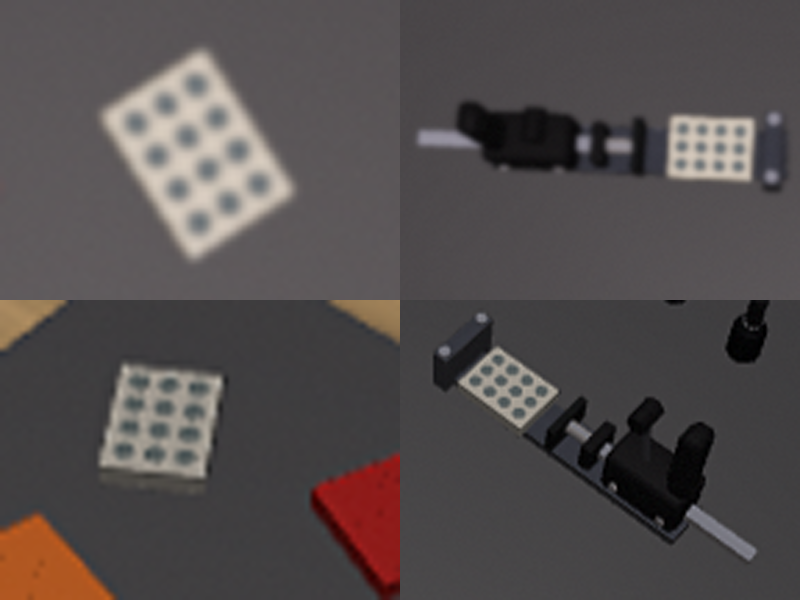

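The crop confirms both plates are white and dotted: the loose one at top (306,252), and the clamped one at top (212,188) between stop and pad. The two cameras agree to about 2 mm, and the sizes match. Loose is at about (443,-247), yaw 33°; lower is at about (587.5,-26), with clamp x pointing to world -y.

```bash
cat >> h.py <<'E'
from scipy.spatial.transform import Rotation as Ro
def go(x,y,z,yaw):
    """turn (rad) and shift (cm) in tool axes to TCP x,y,z (mm) pointing down, tool y at yaw deg"""
    o=readout.observe(); R0=Ro.from_rotvec(o["ee_rot"]); a=np.radians(yaw); Y=np.array([np.cos(a),np.sin(a),0]); Z=np.array([0,0,-1.])
    T=np.c_[np.cross(Y,Z),Y,Z]
    print("turn",np.round((R0.inv()*Ro.from_matrix(T)).as_rotvec(),4),"shift",np.round(R0.inv().apply(np.array([x,y,z])/1e3-o["position"])*100,2),
     "t",round(o["clock"],2),"pos",np.round(o["position"]*1e3,1),"F",np.round(o["force"],1),"w",round(o["width"]*92,1),"gf",round(o["gripper_force"],1),"j7",o["joints"][6].round(2))
E
python3 -c "
from h import *
go(443.2,-247.4,60,-57.1)"
```

```text
turn [-1.400e-03  1.000e-04 -1.085e-01] shift [ 28.49 -20.42  16.63] t 0.1 pos [ 280.5 -558.   226. ] F [ 0.5 -0.5  0.8] w 92.0 gf 0.0 j7 -0.08
```

>>> drive_tool(commands=[[[-0.001,0,-0.108],[28.5,-20.4,16.6],1],[[-0.001,0,-0.108],[28.5,-20.4,16.6],1],[[-0.001,0,-0.108],[28.5,-20.4,16.6],1],[[-0.001,0,-0.108],[28.5,-20.4,16.6],1],[[-0.001,0,-0.108],[28.5,-20.4,16.6],1],[[-0.001,0,-0.108],[28.5,-20.4,16.6],1],[[-0.001,0,-0.108],[28.5,-20.4,16.6],1],[[-0.001,0,-0.108],[28.5,-20.4,16.6],1],[[-0.001,0,-0.108],[28.5,-20.4,16.6],1],[[-0.001,0,-0.108],[28.5,-20.4,16.6],1],[[-0.001,0,-0.108],[28.5,-20.4,16.6],1],[[-0.001,0,-0.108],[28.5,-20.4,16.6],1],[[-0.001,0,-0.108],[28.5,-20.4,16.6],1],[[-0.001,0,-0.108],[28.5,-20.4,16.6],1]], newtons=15)

```text
clock: 1.27
position: [0.4432, -0.2501, 0.0613]
ee_rot: [3.012, 0.884, 0.001]
force: [-0.1, -0.5, -0.6]
width: 0.999
gripper_force: 0.0
```

```bash
python3 -c "
from h import *
go(443.2,-247.4,4,-57.1)"
```

```text
turn [ 0.0022  0.0003 -0.0032] shift [ 0.15 -0.24  5.73] t 1.27 pos [ 443.2 -250.1   61.3] F [-0.1 -0.5 -0.6] w 91.9 gf 0.0 j7 -0.65
```

>>> drive_tool(commands=[[[0,0,0],[0,0,3],1],[[0,0,0],[0,0,5.5],1],[[0,0,0],[0,0,5.5],1],[[0,0,0],[0,0,5.5],1]])

```text
clock: 1.6
position: [0.4424, -0.2491, 0.0055]
ee_rot: [-3.014, -0.886, 0.003]
force: [-0.5, 0.0, -0.6]
width: 1.002
gripper_force: 0.0
```

```bash
python3 -c "
from h import *
go(443.2,-247.4,4,-57.1)"
```

```text
turn [-0.0006  0.0017 -0.0025] shift [ 0.15 -0.1   0.15] t 1.6 pos [ 442.4 -249.1    5.5] F [-0.5  0.  -0.6] w 92.1 gf 0.0 j7 -0.67
```

>>> drive_tool(commands=[[[0,0,-0.002],[0.15,-0.1,0.15],1],[[0,0,-0.002],[0.15,-0.1,0.15],-1],[[0,0,-0.002],[0.15,-0.1,0.15],-1],[[0,0,-0.002],[0.15,-0.1,0.15],-1],[[0,0,-0.002],[0.15,-0.1,0.15],-1],[[0,0,-0.002],[0.15,-0.1,0.15],-1],[[0,0,-0.002],[0.15,-0.1,0.15],-1]], newtons=15)

```text
clock: 2.18
position: [0.4445, -0.2466, 0.0044]
ee_rot: [3.011, 0.892, 0.001]
force: [0.2, 0.4, 0.3]
width: 0.617
gripper_force: 0.0
```

```bash
python3 -c "
from h import *
go(587.5,-25.9,90,-1.2)"
```

```text
turn [ 1.200e-03  6.000e-04 -9.741e-01] shift [ 24.01 -10.72  -8.57] t 2.18 pos [ 444.5 -246.6    4.4] F [0.2 0.4 0.3] w 56.7 gf 0.0 j7 -0.67
```

Still closing; a few more rows, then lift.

>>> drive_tool(commands=[[[0,0,0],[0,0,0],-1],[[0,0,0],[0,0,0],-1],[[0,0,0],[0,0,0],-1],[[0,0,0],[0,0,0],-1],[[0,0,0],[0,0,-3],-1],[[0,0,0],[0,0,-6],-1],[[0,0,0],[0,0,-8],-1],[[0,0,0],[0,0,-8],-1]])

```text
clock: 2.85
position: [0.4466, -0.2475, 0.0878]
ee_rot: [3.008, 0.89, 0.007]
force: [0.3, 0.1, -0.5]
width: 0.565
gripper_force: 15.0
```

```bash
python3 -c "
from h import *
go(587.5,-25.9,70,-1.2)"
```

```text
turn [ 0.0071  0.     -0.9743] shift [ 23.87 -10.93   1.79] t 2.85 pos [ 446.6 -247.5   87.8] F [ 0.3  0.1 -0.5] w 51.9 gf 15.0 j7 -0.65
```

>>> drive_tool(commands=[[[0,0,-0.974],[23.9,-10.8,1],-1],[[0,0,-0.974],[23.9,-10.8,1],-1],[[0,0,-0.974],[23.9,-10.8,1],-1],[[0,0,-0.974],[23.9,-10.8,1],-1],[[0,0,-0.974],[23.9,-10.8,1],-1],[[0,0,-0.974],[23.9,-10.8,1],-1],[[0,0,-0.974],[23.9,-10.8,1],-1],[[0,0,-0.974],[23.9,-10.8,1],-1],[[0,0,-0.974],[23.9,-10.8,1],-1],[[0,0,-0.974],[23.9,-10.8,1],-1],[[0,0,-0.974],[23.9,-10.8,1],-1],[[0,0,-0.974],[23.9,-10.8,1],-1]])

```text
clock: 3.85
position: [0.5856, -0.0269, 0.0739]
ee_rot: [2.248, 2.193, -0.002]
force: [-1.1, -0.4, -0.3]
width: 0.564
gripper_force: 15.0
```

```bash
python3 - <<'E'
from h import *
for k in range(2):
    s=cams.get_image("scene"); go(587.5,-25.9,55,-1.2)
cv2.imwrite("pics/s1.png",s); cv2.imwrite("pics/s1c.png",cv2.resize(s[150:270,230:390],(800,600),interpolation=cv2.INTER_CUBIC))
E
```

```text
turn [ 0.0004  0.0013 -0.0033] shift [0.09 0.17 1.9 ] t 3.9 pos [585.8 -26.7  74. ] F [-0.7 -0.5 -0.7] w 52.0 gf 15.0 j7 -0.3
turn [ 0.0005  0.0013 -0.0026] shift [0.07 0.16 1.91] t 3.95 pos [585.9 -26.6  74.1] F [-1.3  0.3 -1.1] w 51.8 gf 15.0 j7 -0.3
```

View pics/s1c.png

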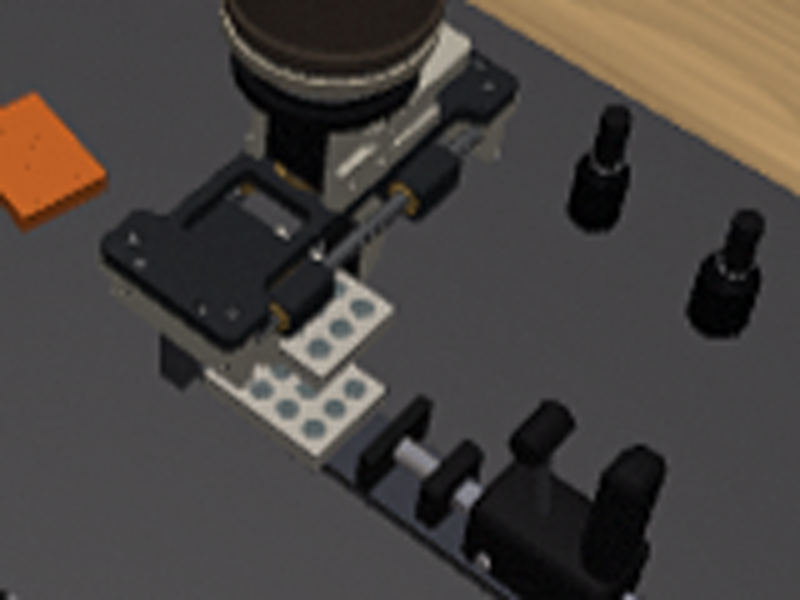

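```bash
python3 - <<'E'
from h import *
s=cv2.imread("pics/s1.png");g=cv2.GaussianBlur(255-s.min(axis=2),(0,0),.8).astype(float)
def ref(c):
    w=cv2.resize(g,None,fx=5,fy=5,interpolation=cv2.INTER_CUBIC); x,y=c; x+=1150;y+=750
    p=w[y-9:y+10,x-9:x+10]; p=np.clip(p-np.percentile(p,40),0,None); yy,xx=np.mgrid[-9:10,-9:10]
    return ((x+(p*xx).sum()/p.sum()+.5)/5-.5,(y+(p*yy).sum()/p.sum()+.5)/5-.5)
for c,z in(([(362,307),(341,327),(319,349)],.0837),([(355,388),(334,408),(313,428)],.024)):
    w=toworld("scene",[ref(k) for k in c],z)[:,:2]*1e3; print(w.round(1),w.mean(0).round(1),np.degrees(np.arctan2(*(w[2]-w[0])[::-1])).round(1))
E
```

```text
[[571.   -5.8]
 [586.2  -6.1]
 [601.1  -6.3]] [586.1  -6.1] -1.0
[[572.7  -2.8]
 [587.4  -3. ]
 [602.6  -3.3]] [587.6  -3. ] -1.0
```

>>> drive_tool(commands=[[[0,0,0],[0.25,0.15,1.5],-1],[[0,0,0],[0.25,0.15,3],-1],[[0,0,0],[0.25,0.15,3.6],-1],[[0,0,0],[0.25,0.15,3.6],-1],[[0,0,0],[0.25,0.15,3.6],-1],[[0,0,0],[0.25,0.15,3.6],-1]])

```text
clock: 4.45
position: [0.5881, -0.0235, 0.0388]
ee_rot: [2.244, 2.196, 0.001]
force: [0.3, 0.8, -0.6]
width: 0.562
gripper_force: 15.0
```

```bash
python3 - <<'E'
from h import *
s=cams.get_image("scene"); go(587.5,-25.9,28.4,-1.2)
cv2.imwrite("pics/s2.png",s); cv2.imwrite("pics/s2c.png",cv2.resize(s[190:265,260:360],(800,600),interpolation=cv2.INTER_CUBIC))
E
```

```text
turn [ 0.0018  0.0009 -0.0004] shift [-0.25 -0.07  1.06] t 4.5 pos [588.2 -23.4  39. ] F [-0.2 -0.4 -0.1] w 52.1 gf 15.0 j7 -0.33
```

View pics/s2c.png

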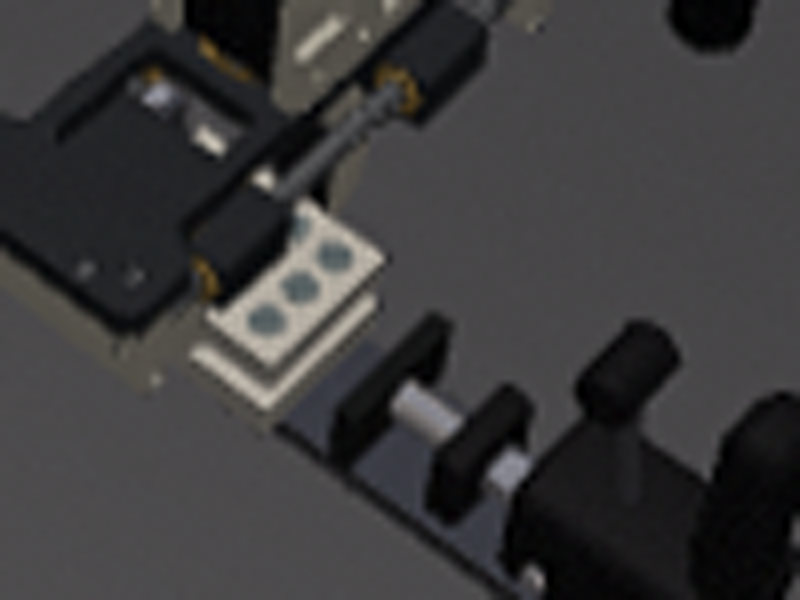

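The loose plate hovers over the lower one. Its rear dots are at crop (335,256), (301,287), (267,320), with the pad and ram clear.

```bash
python3 - <<'E'
from h import *
f=lambda c:(np.array(c)+.5)/8-.5+[260,190]
for c,z in(([(335,256),(301,287),(267,320)],.0486),([(385,258),(272,368)],.0486),([(378,297),(267,408)],.024)):
    w=toworld("scene",f(c),z)[:,:2]*1e3; print(w.round(1),w.mean(0).round(1))
E
```

```text
[[573.   -1.9]
 [588.1  -2.5]
 [603.5  -2.7]] [588.2  -2.3]
[[564.    9.4]
 [615.3   8.6]] [589.6   9. ]
[[561.3   7.5]
 [613.2   7.1]] [587.3   7.3]
```

>>> drive_tool(commands=[[[0,0,0],[-0.1,-0.1,0.5],-1],[[0,0,0],[-0.1,-0.1,0.95],-1],[[0,0,0],[-0.1,-0.1,0.95],-1],[[0,0,0],[-0.1,-0.1,1.05],-1],[[0,0,0],[-0.1,-0.1,1.05],-1]])

```text
clock: 4.92
position: [0.5867, -0.0246, 0.0281]
ee_rot: [2.244, 2.197, -0.001]
force: [-2.6, -0.1, 7.1]
width: 0.565
gripper_force: 15.0
```

```bash
python3 - <<'E'
from h import *
for k in range(3):
    s=cams.get_image("scene"); go(587.5,-25.9,28.4,-1.2)
E
```

```text
turn [ 0.0007  0.0013 -0.0003] shift [-0.13  0.08 -0.03] t 4.97 pos [586.7 -24.5  28.1] F [-2.5 -2.1  7.6] w 51.8 gf 15.0 j7 -0.33
turn [ 0.0006  0.0013 -0.0002] shift [-0.13  0.09 -0.03] t 5.02 pos [586.7 -24.5  28.1] F [-2.5 -1.1  6.5] w 51.8 gf 15.0 j7 -0.33
turn [ 0.0007  0.0013 -0.0003] shift [-0.13  0.08 -0.03] t 5.07 pos [586.7 -24.6  28.1] F [-1.8 -1.6  6.7] w 52.1 gf 15.0 j7 -0.33
```

Contact at 7 N, light. Release and retreat upward.

>>> drive_tool(commands=[[[0,0,0],[0,0,-0.05],1],[[0,0,0],[0,0,-0.05],1],[[0,0,0],[0,0,-0.05],1],[[0,0,0],[0,0,-0.05],1],[[0,0,0],[0,0,-0.05],1],[[0,0,0],[0,0,-3],1],[[0,0,0],[0,0,-7],1],[[0,0,0],[0,0,-11],1],[[0,0,0],[0,0,-13],1],[[0,0,0],[-5,0,-13],1],[[0,0,0],[-10,-3,-13],1],[[0,0,0],[-14,-6,-13],1],[[0,0,0],[-16,-10,-13],1],[[0,0,0],[-16,-10,-13],1]])

```text
clock: 6.23
position: [0.4807, -0.1848, 0.1573]
ee_rot: [2.247, 2.194, -0.003]
force: [-0.2, -0.8, 0.3]
width: 1.005
gripper_force: 0.0
```

```bash
python3 - <<'E'
from h import *
s=cams.get_image("scene"); t=cams.get_image("top"); go(587.5,-25.9,150,-1.2)
cv2.imwrite("pics/s3.png",s); cv2.imwrite("pics/t3.png",t)
f=lambda i,x,y,w,h:cv2.resize(i[y:y+h,x:x+w],(400,300),interpolation=cv2.INTER_CUBIC)
cv2.imwrite("pics/c3.png",np.vstack([np.hstack([f(s,262,200,60,45),f(s,290,215,100,75)]),np.hstack([f(t,180,165,60,45),f(t,100,150,100,75)])]))
print(plate("top",t,(212,188),.038),plate("scene",s,(290,222),.038))
E
```

```text
turn [-0.0033  0.0032 -0.0074] shift [16.4  10.46  0.64] t 6.33 pos [ 478.3 -186.8  157.3] F [-0.1  1.2 -0.1] w 92.0 gf 0.0 j7 0.08
(586.166015625, -25.841472625732422, 87.91930389404297, 74.6041030883789, 57.006893157958984) (591.1332397460938, -24.58165740966797, 88.70404052734375, 74.99787139892578, 59.36389923095703)
```

View pics/c3.png

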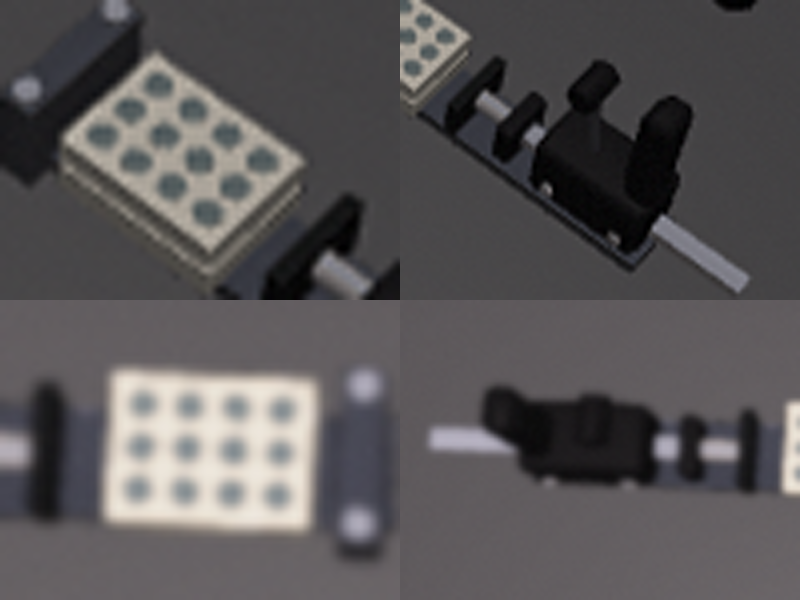

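```bash
python3 - <<'E'
from h import *
im={k:cv2.imread(f"pics/{k}.png") for k in("top0","top0","scene0","t3","s3")}
def grid(n,img,c,z):
    x,y=c; p=cv2.resize(img[y-22:y+22,x-26:x+26],None,fx=12,fy=12,interpolation=cv2.INTER_CUBIC)
    bp=cv2.SimpleBlobDetector_Params(); bp.minArea=300;bp.maxArea=6000;bp.filterByConvexity=bp.filterByInertia=bp.filterByCircularity=False
    k=cv2.SimpleBlobDetector_create(bp)
    for pat in((4,3),(3,4)):
        ok,g=cv2.findCirclesGrid(p,pat,flags=cv2.CALIB_CB_SYMMETRIC_GRID|cv2.CALIB_CB_CLUSTERING,blobDetector=k)
        if ok:
            w=toworld(n,(g[:,0]+.5)/12-.5+[x-26,y-22],z)[:,:2]*1e3; d=(w.reshape(pat[1],pat[0],2)); d=(d[:,-1]-d[:,0]).mean(0)
            print(n,w.mean(0).round(1),np.degrees(np.arctan2(d[1],d[0])).round(1)); return
    print("no",len(k.detect(p)))
grid("top",im["top0"],(212,188),.024);grid("top",im["t3"],(212,188),.038)
grid("scene",im["scene0"],(290,227),.024);grid("scene",im["s3"],(290,222),.038)
print("roller",toworld("top",[(148,180)],.110),toworld("scene",[(338.7,236)],.108))
s3=im["s3"];t3=im["t3"]
a=np.radians(-91.1);X=np.array([np.cos(a),np.sin(a)]);Y=np.array([-X[1],X[0]])
def W(c,o): return np.c_[np.outer(c[:,0],X)+np.outer(c[:,1],Y)+o,c[:,2]]
o=np.array([588.7,30.]);  # guess
P=np.array([[100,31,46],[100,-31,46],[-125,13,106],[-125,-13,106],[-107,0,128],[-125,0,128],[-72,13,115],[-72,-13,115],[-63,0,106],[-55,21,56],[-55,-21,56],[-127,21,56],[-127,-21,56]],float)
out=[]
for n,i,x,y in(("scene",s3,262,195),("top",t3,115,145)):
    w=130;f=6; p=cv2.resize(i[y:y+97,x:x+w],None,fx=3.07*2,fy=3.07*2,interpolation=cv2.INTER_CUBIC)
    for q in proj(n,W(P,o)/1e3): cv2.circle(p,tuple(int(v) for v in ((q+.5-[x,y])*6.14)),4,(0,255,0),1)
    out.append(p)
cv2.imwrite("pics/ov.png",cv2.resize(np.vstack(out),None,fx=.5,fy=.5) if 0 else cv2.resize(np.hstack(out),(800,300)))
cv2.imwrite("pics/ov.png",cv2.resize(out[0],(800,597))[:600])
cv2.imwrite("pics/ovt.png",cv2.resize(out[1],(800,597))[:600])
E
```

```text
top [587.4 -24.8] 88.8
top [586.7 -25.4] 88.7
scene [587.2 -27. ] -91.1
no 13
roller [[0.58572568 0.10094919 0.11      ]] [[0.58672661 0.10161067 0.108     ]]
```

View pics/ov.png

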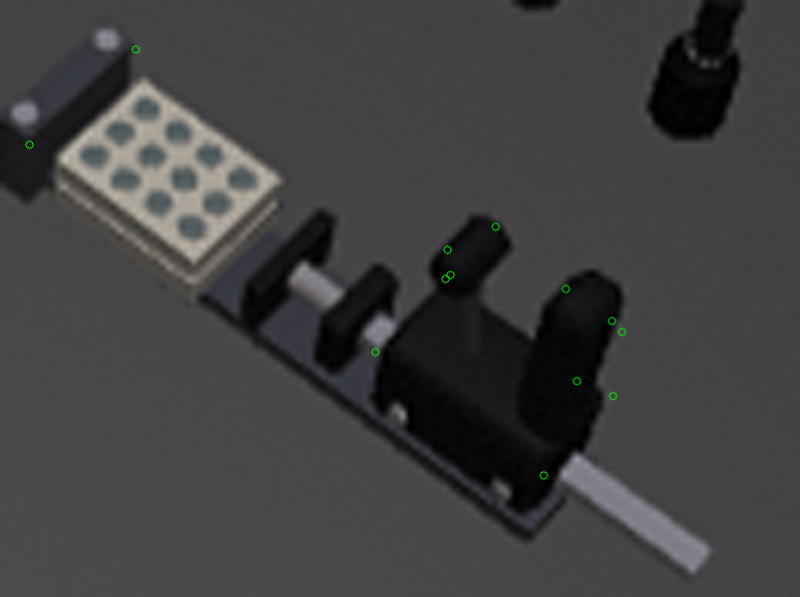

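View pics/ovt.png

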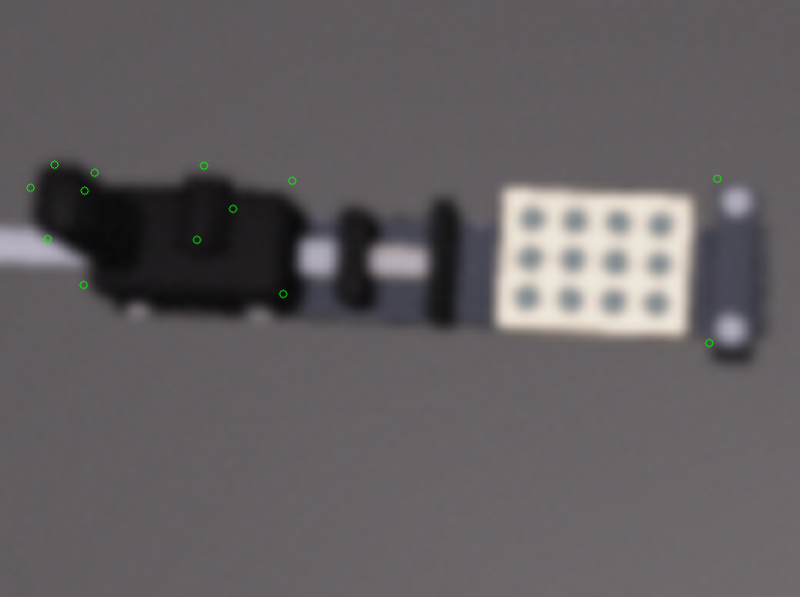

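Stacked flush: dot-grid centres differ by 0.7 mm or less, and the angle matches within 0.1°. The overlay shows my clamp-origin guess is about 3 mm off. I'll take the handle and roller directly instead: roller at about (586–588, 100.5), handle back face at y≈153.5.

```bash
python3 -c "
from h import *
print(toworld('top',[(234.3,188.2)],.046),toworld('top',[(148.7,179.6)],.106),toworld('scene',[(338.6,236.5)],.106))
go(588,127.5,165,88.8)"
```

```text
[[ 0.58374633 -0.07912947  0.046     ]] [[0.58738725 0.10058281 0.106     ]] [[0.58661793 0.10162967 0.106     ]]
turn [-5.1000e-03 -1.0000e-04 -1.5782e+00] shift [31.73 10.07 -0.91] t 6.33 pos [ 478.3 -186.8  157.3] F [-0.1  1.2 -0.1] w 92.0 gf 0.0 j7 0.08
```

>>> drive_tool(commands=[[[-0.005,0,-1.578],[31.7,10.0,-0.9],1],[[-0.005,0,-1.578],[31.7,10.0,-0.9],1],[[-0.005,0,-1.578],[31.7,10.0,-0.9],1],[[-0.005,0,-1.578],[31.7,10.0,-0.9],1],[[-0.005,0,-1.578],[31.7,10.0,-0.9],1],[[-0.005,0,-1.578],[31.7,10.0,-0.9],1],[[-0.005,0,-1.578],[31.7,10.0,-0.9],1],[[-0.005,0,-1.578],[31.7,10.0,-0.9],1],[[-0.005,0,-1.578],[31.7,10.0,-0.9],1],[[-0.005,0,-1.578],[31.7,10.0,-0.9],1],[[-0.005,0,-1.578],[31.7,10.0,-0.9],1],[[-0.005,0,-1.578],[31.7,10.0,-0.9],1],[[-0.005,0,-1.578],[31.7,10.0,-0.9],1],[[-0.005,0,-1.578],[31.7,10.0,-0.9],1],[[-0.005,0,-1.578],[31.7,10.0,-0.9],1],[[-0.005,0,-1.578],[31.7,10.0,-0.9],1],[[-0.005,0,-1.578],[31.7,10.0,-0.9],1]])

```text
clock: 7.75
position: [0.5899, 0.133, 0.1665]
ee_rot: [0.025, 3.138, 0.004]
force: [0.4, -0.5, 0.3]
width: 1.004
gripper_force: 0.0
```

```bash
python3 - <<'E'
from h import *
for k in range(2):
    s=cams.get_image("scene"); t=cams.get_image("top"); go(588,127.5,88,88.8)
f=lambda i,x,y,w,h:cv2.resize(i[y:y+h,x:x+w],(400,300),interpolation=cv2.INTER_CUBIC)
cv2.imwrite("pics/c4.png",np.hstack([f(s,290,160,140,105),f(t,90,130,140,105)]))
E
```

```text
turn [0.0022 0.0039 0.006 ] shift [ 0.22 -0.56  7.85] t 7.85 pos [589.9 132.9 166.6] F [-0.7  0.   0.4] w 91.9 gf 0.0 j7 0.86
turn [0.0022 0.0039 0.0066] shift [ 0.21 -0.55  7.85] t 7.95 pos [589.9 132.8 166.5] F [0.6 0.9 0.5] w 92.1 gf 0.0 j7 0.86
```

>>> drive_tool(commands=[[[0.002,0.004,0.006],[0.2,-0.55,1],1],[[0.002,0.004,0.006],[0.2,-0.55,2],1],[[0.002,0.004,0.006],[0.2,-0.55,3.5],1],[[0.002,0.004,0.006],[0.2,-0.55,5],1],[[0.002,0.004,0.006],[0.2,-0.55,6.5],1],[[0.002,0.004,0.006],[0.2,-0.55,7.8],1],[[0.002,0.004,0.006],[0.2,-0.55,7.8],1],[[0.002,0.004,0.006],[0.2,-0.55,7.8],1]])

```text
clock: 8.62
position: [0.5874, 0.1271, 0.0874]
ee_rot: [-0.031, -3.139, 0.0]
force: [0.1, -0.2, 0.5]
width: 1.001
gripper_force: 0.0
```

```bash
python3 - <<'E'
from h import *
for k in range(2):
    s=cams.get_image("scene"); t=cams.get_image("top"); go(588,133.5,88,88.8)
f=lambda i,x,y,w,h:cv2.resize(i[y:y+h,x:x+w],(400,300),interpolation=cv2.INTER_CUBIC)
cv2.imwrite("pics/c5.png",np.hstack([f(s,290,180,120,90),f(t,90,135,120,90)]))
E
```

```text
turn [0.0007 0.0003 0.0011] shift [0.06 0.58 0.09] t 8.72 pos [588.4 127.7  88.9] F [-0.1  0.8 -0.4] w 92.1 gf 0.0 j7 0.8
turn [0.0007 0.0011 0.001 ] shift [0.08 0.57 0.13] t 8.82 pos [588.7 127.7  89.3] F [-0.1 -0.5  0.1] w 91.9 gf 0.0 j7 0.8
```

View pics/c5.png

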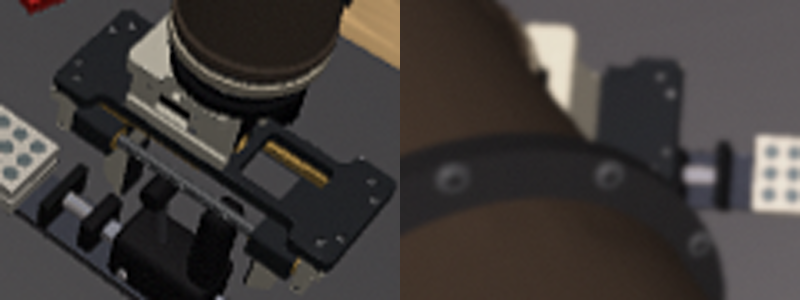

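Fingers straddle roller and handle as intended. Shift back 5.5 mm and do the first squeeze.

>>> drive_tool(commands=[[[0,0,0],[0.05,0.55,0.1],1],[[0,0,0],[0.05,0.55,0.1],1],[[0,0,0],[0.05,0.55,0.1],1],[[0,0,0],[0.05,0.55,0.1],-1],[[0,0,0],[0.05,0.55,0.1],-1],[[0,0,0],[0.05,0.55,0.1],-1],[[0,0,0],[0.05,0.55,0.1],-1],[[0,0,0],[0.05,0.55,0.1],-1],[[0,0,0],[0.05,0.55,0.1],-1],[[0,0,0],[0.05,0.55,0.1],-1],[[0,0,0],[0.05,0.55,0.1],-1],[[0,0,0],[0.05,0.55,0.1],-1],[[0,0,0],[0.05,0.55,0.1],-1]], newtons=25)

```text
clock: 9.9
position: [0.5885, 0.1351, 0.0877]
ee_rot: [0.029, 3.14, 0.006]
force: [3.6, 6.0, -3.3]
width: 0.422
gripper_force: 25.0
```

```bash
cat >> h.py <<'E'
def prof(img,tag=""):
    """grey level along the clamp axis at z=30 mm, every 2 mm of world y, from the scene view"""
    ys=np.arange(-20,75,2.); X=np.c_[587.3+(ys+26)*.02,ys,np.full(len(ys),30.)]/1e3
    p=proj("scene",X).astype(np.float32); g=cv2.cvtColor(img,cv2.COLOR_BGR2GRAY)
    v=cv2.remap(g,p[None,:,0],p[None,:,1],cv2.INTER_CUBIC)[0]
    print(tag," ".join(f"{int(y)}:{a}" for y,a in zip(ys,v)))
E
python3 - <<'E'
from h import *
s=cams.get_image("scene");go(588,133.5,88,88.8)
cv2.imwrite("pics/s6.png",s)
prof(cv2.imread("pics/s3.png"),"before");prof(s,"after")
E
```

```text
turn [0.0035 0.0016 0.0024] shift [ 0.05 -0.16 -0.03] t 9.95 pos [588.5 135.1  87.7] F [ 5.3  5.  -3.7] w 38.8 gf 25.0 j7 0.79
before -20:139 -18:156 -16:165 -14:164 -12:172 -10:149 -8:114 -6:119 -4:139 -2:145 0:166 2:165 4:125 6:69 8:81 10:115 12:78 14:70 16:58 18:54 20:56 22:53 24:33 26:17 28:20 30:16 32:14 34:59 36:124 38:125 40:122 42:122 44:121 46:121 48:120 50:123 52:120 54:71 56:17 58:20 60:21 62:23 64:14 66:7 68:41 70:114 72:136 74:127
after -20:146 -18:164 -16:173 -14:173 -12:180 -10:157 -8:120 -6:126 -4:146 -2:152 0:175 2:174 4:132 6:74 8:88 10:124 12:44 14:14 16:23 18:15 20:20 22:77 24:133 26:132 28:128 30:130 32:128 34:129 36:128 38:130 40:129 42:64 44:10 46:21 48:24 50:23 52:14 54:7 56:57 58:127 60:134 62:131 64:132 66:133 68:133 70:130 72:134 74:133
```

Full squeeze reached (opening 39 mm). The ram advanced about 12 mm, the stem is unshortened, and the pad is about at the plates. Second stroke.

>>> drive_tool(commands=[[[0,0,0],[0,-0.1,0],1],[[0,0,0],[0,-0.1,0],1],[[0,0,0],[0,-0.1,0],1],[[0,0,0],[0,-0.1,0],1],[[0,0,0],[0,-0.1,0],1],[[0,0,0],[0,-0.1,0],1],[[0,0,0],[0,-0.1,0],1],[[0,0,0],[0,-0.1,0],1],[[0,0,0],[0,-0.1,0],1]])

```text
clock: 10.7
position: [0.5876, 0.1327, 0.0876]
ee_rot: [-0.03, -3.141, -0.002]
force: [-0.8, 0.1, -0.5]
width: 0.988
gripper_force: 0.0
```

```bash
python3 - <<'E'
from h import *
s=cams.get_image("scene");go(588,133.5,88,88.8)
prof(s,"rel")
E
```

```text
turn [ 0.001  -0.0001  0.0016] shift [-0.03  0.09 -0.04] t 10.75 pos [587.7 132.6  87.6] F [-0.5  0.1 -0.3] w 91.4 gf 0.0 j7 0.79
rel -20:146 -18:164 -16:174 -14:173 -12:182 -10:158 -8:120 -6:126 -4:146 -2:153 0:175 2:175 4:132 6:74 8:89 10:124 12:45 14:17 16:23 18:16 20:21 22:78 24:133 26:131 28:128 30:130 32:128 34:128 36:127 38:130 40:129 42:64 44:10 46:21 48:23 50:24 52:13 54:4 56:55 58:127 60:134 62:131 64:134 66:132 68:133 70:131 72:134 74:134
```

>>> drive_tool(commands=[[[0,0,0],[0,0,0],-1],[[0,0,0],[0,0,0],-1],[[0,0,0],[0,0,0],-1],[[0,0,0],[0,0,0],-1],[[0,0,0],[0,0,0],-1],[[0,0,0],[0,0,0],-1],[[0,0,0],[0,0,0],-1],[[0,0,0],[0,0,0],-1],[[0,0,0],[0,0,0],-1],[[0,0,0],[0,0,0],-1]])

```text
clock: 11.58
position: [0.5885, 0.1351, 0.0877]
ee_rot: [0.028, 3.14, 0.008]
force: [5.3, 6.8, -5.0]
width: 0.425
gripper_force: 25.0
```

```bash
python3 - <<'E'
from h import *
s=cams.get_image("scene");go(588,133.5,88,88.8)
prof(s,"sq2")
E
```

```text
turn [0.0048 0.0017 0.003 ] shift [ 0.05 -0.16 -0.03] t 11.63 pos [588.5 135.1  87.7] F [ 4.8  7.7 -5.8] w 38.8 gf 25.0 j7 0.79
sq2 -20:175 -18:179 -16:163 -14:155 -12:123 -10:114 -8:157 -6:176 -4:181 -2:155 0:27 2:18 4:21 6:13 8:31 10:103 12:140 14:131 16:129 18:130 20:128 22:129 24:128 26:132 28:116 30:45 32:8 34:23 36:26 38:22 40:9 42:17 44:84 46:140 48:135 50:133 52:132 54:131 56:133 58:133 60:131 62:131 64:132 66:133 68:134 70:131 72:134 74:134
```

The plates have now moved up to about the stop (rear edge y≈-1), and the stem still shows about its full 20.4 mm on this scale. For the next stroke, release fully and squeeze gradually while watching the stem.

>>> drive_tool(commands=[[[0,0,0],[0,0,0],1],[[0,0,0],[0,0,0],1],[[0,0,0],[0,0,0],1],[[0,0,0],[0,0,0],1],[[0,0,0],[0,0,0],1],[[0,0,0],[0,0,0],1],[[0,0,0],[0,0,0],1],[[0,0,0],[0,0,0],1],[[0,0,0],[0,0,0],1],[[0,0,0],[0,0,0],0.15],[[0,0,0],[0,0,0],0.15],[[0,0,0],[0,0,0],0.15],[[0,0,0],[0,0,0],0.15],[[0,0,0],[0,0,0],0.15],[[0,0,0],[0,0,0],0.15],[[0,0,0],[0,0,0],0.15],[[0,0,0],[0,0,0],0.15],[[0,0,0],[0,0,0],0.15],[[0,0,0],[0,0,0],0.15]])

```text
clock: 13.22
position: [0.5883, 0.1281, 0.0878]
ee_rot: [-0.035, -3.141, 0.008]
force: [-1.1, -10.1, 7.5]
width: 0.575
gripper_force: 6.4
```

```bash
python3 - <<'E'
from h import *
s=cams.get_image("scene");go(588,133.5,88,88.8)
prof(s,"sq3a")
E
```

```text
turn [-0.0048  0.     -0.0016] shift [ 0.04  0.53 -0.03] t 13.27 pos [588.3 128.2  87.8] F [-1.  -9.5  8.5] w 53.1 gf 6.4 j7 0.79
sq3a -20:171 -18:141 -16:134 -14:141 -12:153 -10:178 -8:181 -6:169 -4:47 -2:14 0:22 2:18 4:15 6:75 8:140 10:131 12:128 14:130 16:128 18:129 20:131 22:131 24:82 26:14 28:20 30:23 32:24 34:15 36:7 38:47 40:121 42:137 44:132 46:132 48:132 50:132 52:133 54:132 56:133 58:133 60:132 62:131 64:133 66:132 68:134 70:131 72:134 74:135
```

Stem now about 18.4, so the plates are at the stop and the cushion is about 2 mm. The remaining ~7–8 mm of feed should land near half-way, so squeeze on fully.

>>> drive_tool(commands=[[[0,0,0],[0,0,0],0.05],[[0,0,0],[0,0,0],0.05],[[0,0,0],[0,0,0],-0.02],[[0,0,0],[0,0,0],-0.02],[[0,0,0],[0,0,0],-0.02],[[0,0,0],[0,0,0],-0.02]])

```text
clock: 13.77
position: [0.5884, 0.132, 0.0877]
ee_rot: [0.031, 3.141, 0.001]
force: [3.9, -2.0, 2.7]
width: 0.489
gripper_force: 10.8
```

```bash
python3 - <<'E'
from h import *
s=cams.get_image("scene");go(588,133.5,88,88.8)
prof(s,"sq3b")
E
```

```text
turn [0.0005 0.0009 0.001 ] shift [ 0.04  0.15 -0.02] t 13.82 pos [588.4 132.   87.8] F [ 4.1 -2.7  3.1] w 44.9 gf 10.8 j7 0.79
sq3b -20:176 -18:142 -16:132 -14:140 -12:160 -10:179 -8:183 -6:134 -4:32 -2:16 0:22 2:12 4:21 6:101 8:145 10:131 12:128 14:131 16:130 18:133 20:87 22:20 24:14 26:24 28:25 30:19 32:10 34:29 36:98 38:142 40:131 42:132 44:132 46:132 48:131 50:131 52:133 54:131 56:133 58:132 60:132 62:131 64:134 66:133 68:134 70:133 72:135 74:133
```

>>> drive_tool(commands=[[[0,0,0],[0,0,0],-1],[[0,0,0],[0,0,0],-1],[[0,0,0],[0,0,0],-1],[[0,0,0],[0,0,0],-1],[[0,0,0],[0,0,0],-1],[[0,0,0],[0,0,0],-1]])

```text
clock: 14.32
position: [0.5885, 0.1351, 0.0877]
ee_rot: [0.028, 3.14, 0.008]
force: [6.8, 7.1, -4.5]
width: 0.424
gripper_force: 25.0
```

```bash
python3 - <<'E'
from h import *
s=cams.get_image("scene");go(588,133.5,88,88.8);t=cams.get_image("top")
prof(s,"sq3c")
cv2.imwrite("pics/c7.png",np.hstack([cv2.resize(s[180:260,250:357],(440,330),interpolation=cv2.INTER_CUBIC),cv2.resize(t[160:220,170:250],(360,330),interpolation=cv2.INTER_CUBIC)]))
E
```

```text
turn [0.0049 0.0017 0.0028] shift [ 0.05 -0.17 -0.03] t 14.37 pos [588.5 135.1  87.7] F [ 7.4  7.2 -3.2] w 38.7 gf 25.0 j7 0.79
sq3c -20:176 -18:141 -16:131 -14:140 -12:159 -10:179 -8:183 -6:135 -4:33 -2:16 0:22 2:18 4:32 6:107 8:144 10:130 12:129 14:133 16:116 18:48 20:9 22:23 24:27 26:25 28:12 30:17 32:77 34:135 36:139 38:132 40:131 42:132 44:132 46:132 48:132 50:132 52:134 54:132 56:134 58:133 60:132 62:131 64:134 66:134 68:134 70:132 72:135 74:135
```

View pics/c7.png

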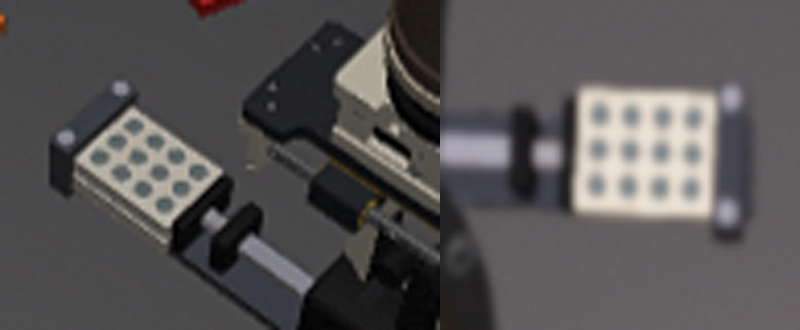

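The picture shows both plates flush against the stop, with the stem clearly shortened: about 12.4 of 20.3 visible, cushion about 8 mm. A small partial release and re-squeeze should add about 2 mm and centre it at half-way.

>>> drive_tool(commands=[[[0,0,0],[0,0,0],-0.02],[[0,0,0],[0,0,0],-0.02],[[0,0,0],[0,0,0],-0.02],[[0,0,0],[0,0,0],-0.02],[[0,0,0],[0,0,0],-1],[[0,0,0],[0,0,0],-1],[[0,0,0],[0,0,0],-1],[[0,0,0],[0,0,0],-1],[[0,0,0],[0,0,0],-1]])

```text
clock: 15.17
position: [0.5881, 0.1352, 0.0876]
ee_rot: [0.028, 3.14, 0.008]
force: [7.4, 8.4, -3.1]
width: 0.425
gripper_force: 25.0
```

```bash
python3 - <<'E'
from h import *
s=cams.get_image("scene");go(588,133.5,88,88.8)
prof(s,"sq4")
E
```

```text
turn [0.0049 0.0012 0.0031] shift [ 0.01 -0.16 -0.04] t 15.22 pos [588.1 135.1  87.6] F [ 8.1  8.4 -4.6] w 38.9 gf 25.0 j7 0.79
sq4 -20:176 -18:141 -16:132 -14:139 -12:159 -10:179 -8:183 -6:135 -4:33 -2:17 0:22 2:16 4:30 6:106 8:144 10:131 12:130 14:134 16:105 18:35 20:13 22:25 24:26 26:22 28:10 30:15 32:77 34:136 36:138 38:133 40:132 42:132 44:132 46:133 48:132 50:131 52:133 54:132 56:134 58:134 60:132 62:132 64:134 66:133 68:133 70:131 72:135 74:135
```

>>> drive_tool(commands=[[[0,0,0],[0,0,0],0.06],[[0,0,0],[0,0,0],0.06],[[0,0,0],[0,0,0],0.06],[[0,0,0],[0,0,0],0.06],[[0,0,0],[0,0,0],0.06],[[0,0,0],[0,0,0],-1],[[0,0,0],[0,0,0],-1],[[0,0,0],[0,0,0],-1],[[0,0,0],[0,0,0],-1],[[0,0,0],[0,0,0],-1],[[0,0,0],[0,0,0],-1]])

```text
clock: 16.13
position: [0.5872, 0.1351, 0.087]
ee_rot: [-0.027, -3.141, -0.007]
force: [5.8, 9.2, -8.2]
width: 0.426
gripper_force: 25.0
```

```bash
python3 - <<'E'
from h import *
s=cams.get_image("scene");go(588,133.5,88,88.8)
prof(s,"sq5")
E
```

```text
turn [ 0.0045 -0.0005  0.0034] shift [-0.08 -0.16 -0.1 ] t 16.18 pos [587.2 135.1  87. ] F [ 5.9  8.4 -7.3] w 39.0 gf 25.0 j7 0.79
sq5 -20:176 -18:141 -16:132 -14:140 -12:160 -10:179 -8:183 -6:136 -4:34 -2:19 0:22 2:16 4:32 6:107 8:145 10:133 12:120 14:52 16:13 18:22 20:25 22:24 24:8 26:21 28:97 30:114 32:122 34:134 36:133 38:132 40:131 42:131 44:133 46:133 48:132 50:132 52:133 54:133 56:134 58:133 60:132 62:132 64:134 66:133 68:134 70:132 72:135 74:134
```

Plates are held at the stop, the cushion is about 11–12 mm of 20 (well short of 17), and the trigger is fully squeezed. Handing in.

```bash
python3 -c "
from cell import job
print(job.sign_off())"
```

```text
the job is handed in; nothing more can be done
None
```

The job is handed in, verdict not shown: the loose plate lies within about 1 mm of flush on the lower one, both are against the stop, the spring is pressed in about 11.8 mm of 20 by the camera (nearer 60% than half, below the 17 mm limit), and the trigger is held fully squeezed; I did not re-check the bottles, brush and phone at the end.

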